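Mix the red-capped stain on the touch mixer

TASK

Pick up the amber stain bottle with the red cap and press it upright onto the middle of the mixer's orange sprung pad until the pad is fully down, keeping it down for a second. Then set the bottle down gently, not dropped, standing upright and wholly on the round cork mat, and leave the blue-capped bottle where it is.

Things in the scene. Friction and masses are not known exactly. Their poses are not given: they have to be found in the camera images.
- red_bottle: Amber stain bottle with a red cap and pale label band, closed, loose, about 220 g, standing upright on the bench. Straight round body 44 mm in diameter from the underside up to 80 mm, short shoulder, cap 32 mm in diameter from 88 to 106 mm (top). Origin: centre of the underside; z points up through the cap. Round, so yaw does not matter.
- blue_bottle: The same bottle with a blue cap, a bystander to be left alone. Same sizes and origin as the red-capped one. It stands on the bench at least 110 mm (centre to centre) from the red-capped one.
- pad_top (a point): Centre of the top face of the mixer's flat round orange pad, 80 mm across; moves with the pad, z up. At rest 100 mm above the bench; the pad sinks 10 mm straight down to a hard stop against a spring (3 N at first, 11 N fully down) and springs back up; the bottle's weight alone hardly moves it. It is centred on a fixed grey housing 130 x 120 mm, 84 mm high.
- mat: Round cork mat, 120 mm in diameter and 6 mm thick, fixed flat on the bench. Origin: centre of its underside (its top is 6 mm higher); z points up.
Not all that is in view belongs to the job. Of the things that look like the mat, the smallest one is meant.

How it is judged:
By the outcome, as a careful person would: the job done as asked, in the order asked, and still so for the second after the job is handed in, with the robot touching nothing.
It also fails if it takes over 50 s, if anything falls off the work surface, if the arm or the gripper's body presses on something with over 40 N, if the wrist force passes 120 N, or if a joint passes its speed limit or range.

ROBOT

A 6-joint arm with a two-finger parallel gripper is mounted at the origin on the work surface. World frame = base frame: x ahead of the robot, y to its left, z up, the work surface at z = 0. Lengths are in m, angles in degrees, forces in N, time in s.
With the tool pointing down it reaches from about 0.4 to 0.825 m from the base axis. Payload 7 kg.
Tool frame: the origin (TCP) lies between the finger pads; the fingertips stand 22 mm ahead of it and the grasp point (between the pads) lies 3 mm ahead of it; z points along the fingers, y is the direction in which the jaws open and shut (so a half turn about z gives the same grasp; the last joint's range is limited). The gripper opens to 88 mm and grips with 3 to 60 N. Pads are 19 mm wide; open, the fingers measure 130 mm over their backs; the gripper's body (78 mm by 193 mm) begins 47 mm behind the grasp point.
Start: joints at [-51.675, 20.546, 0.682, 0, -70.136, -16.507], TCP at [0.251, -0.627, 0.249] pointing down, gripper open.
Joint ranges: [-176.03, 176.03], [-82.01, 121.73], [-58.28, 71.71], [-173.87, 95.51], [-174.79, -0.11], [-173.66, 173.66]. Speed limits (degrees/s): [136.94, 136.94, 172.46, 180, 180, 180].

INTERFACE

Orientations are given as [roll, pitch, yaw] about the fixed x, y, z axes, in that order (R = Rz(yaw) Ry(pitch) Rx(roll)).
In Python, from plant import telemetry, cams, r gives the robot as it stands.
- The arm moves only by the tool carry_out, never from a script. Its argument "commands" is one flat list of numbers, 5 for each row, row after row: the shift along the world's x, y, z as a fraction of full scale, then the turn about the world's z as a fraction of full scale, then the gripper's target within -1 to 1 (shut at 1, half-way at 0, fully open at -1). In form: [x, y, z, turn, claw, x, y, z, turn, claw, ...]. A call has 1 to 8 rows; each row shifts and turns the commanded pose from where the row before left it; what a row does not reach is not made up. Full scale, the value 1, is 0.04 m for a shift and 4 degrees for a turn. A row lasts 1/10 s, in which the tool goes at most 50 mm and 8.59 degrees, less where a joint would pass 70% of its speed; a pose out of reach is approached as far as the arm can. A call with a number of a shift or a turn outside -1 to 1 is refused whole. A call with a gripper value outside its range is refused whole. The fingers move at their own pace and stop on an object; "grip_force" is the grip in N (left out, the last holds). Time passes only in rows, so rows that do not move let the fingers close. It gives the time, the measured TCP pose, the force and the opening at its end, in the units of the state.
- telemetry.get_state(): the state, without advancing time (a new reading comes with each control period).
- cams.capture(name): name is "scene" or "top" or "wrist"; returns a dict with "frame" (400x640x3 uint8, red, green, blue), "camera_matrix" (3x3 intrinsics, pixels), "camera_from_world" (4x4, takes a point from world to camera coordinates); the wrist camera has in their place "mount" (4x4, takes a point from camera to tool coordinates, whose origin is the TCP and whose axes are the flange's). Camera axes: x right, y down, z forward; pixel columns grow to the right and rows downward; lengths in m; the calibration is good to about 2 mm. A picture is of the moment at which its call begins: read the wrist's pose just before it. There is no depth.
- r.close_job(): hands the job in, once; it reports no verdict.
The state is a dict: "time_s": time; "joints": joint angles; "qd": joint speeds; "joint_torque": joint torques, N m; "tcp_pos": TCP position; "eef_rot": TCP orientation; "contact_force": force on the tool from outside, world axes, zero at the start; "moment": the same for the moment, N m; "gripper_width": finger opening in m.
Only numpy, scipy, OpenCV 4.12 (cv2) and the standard library are available. Lean on these libraries where they do the work, as an engineer would, in place of code of your own. Each camera call takes 0.05 s, during which the arm holds its last target. There are 200 camera calls.

## Working session

There is one attempt and no reset: what is moved stays moved. The work goes in short steps, Python scripts to look and compute and a tool call to move; the robot and the scene stay as the last step left them, time stands still between calls to the robot, and variables do not carry over. Pictures are saved under pics/ and viewed, about 8 in all and at most 12, crops included, and the job is handed in when it is done.

Besides the shell and the picture viewer there is one more tool, called by a JSON object that holds its "op" and its "data". carry_out: Moves the arm, as the interface text tells. Shift numbers are shares of 0.04 m and turn numbers shares of 4 degrees, none past 1 either way. Its arguments: {"type":"object","properties":{"commands":{"type":"array"},"grip_force":{"type":"number"}},"required":["commands"]}

```bash
mkdir -p pics; cat > h.py <<'E'
import numpy as np, cv2
from plant import telemetry, cams, r
def snap(name, fn):
    c=cams.capture(name); cv2.imwrite(f'pics/{fn}.png', c['frame'][...,::-1]); 
    np.savez(f'pics/{fn}.npz', **c); return c
def ray(c,u,v,z):
    K=c['camera_matrix'];T=c['camera_from_world']
    d=T[:3,:3].T@np.linalg.solve(K,[u,v,1.]); o=-T[:3,:3].T@T[:3,3]
    return o+d*(z-o[2])/d[2]
E
python3 - <<'E'
from h import *
a=snap('top','top1');b=snap('scene','scene1')
s=telemetry.get_state();print(s['time_s'],s['tcp_pos'],s['eef_rot'],s['contact_force'])
for c in(a,b):print(c['camera_matrix'].round(1).tolist(),c['camera_from_world'].round(3).tolist())
E
```

```text
0.1 [ 0.25072609 -0.62628452  0.24773641] [ 1.79917584e+02 -7.11031362e-03 -1.58187028e+02] [0.28514832 0.47791435 0.7560292 ]
[[392.8, 0.0, 321.8], [0.0, 392.8, 194.9], [0.0, 0.0, 1.0]] [[0.005, -1.0, 0.016, -0.032], [-0.991, -0.007, -0.137, 0.46], [0.137, -0.015, -0.99, 0.872], [0.0, 0.0, 0.0, 1.0]]
[[425.2, 0.0, 317.7], [0.0, 425.2, 194.7], [0.0, 0.0, 1.0]] [[-0.367, 0.93, 0.012, 0.183], [0.583, 0.24, -0.776, -0.198], [-0.725, -0.278, -0.631, 1.274], [0.0, 0.0, 0.0, 1.0]]
```

View pics/top1.png

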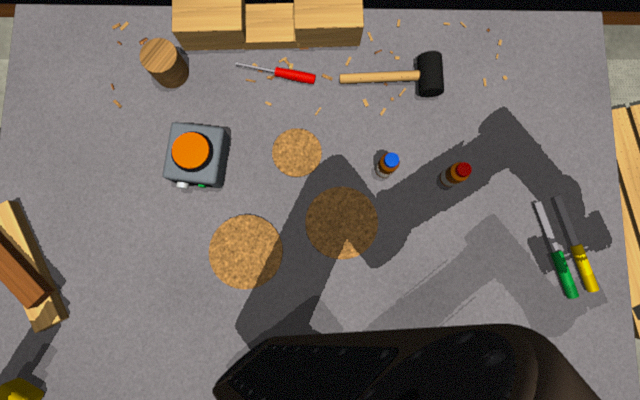

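View pics/scene1.png

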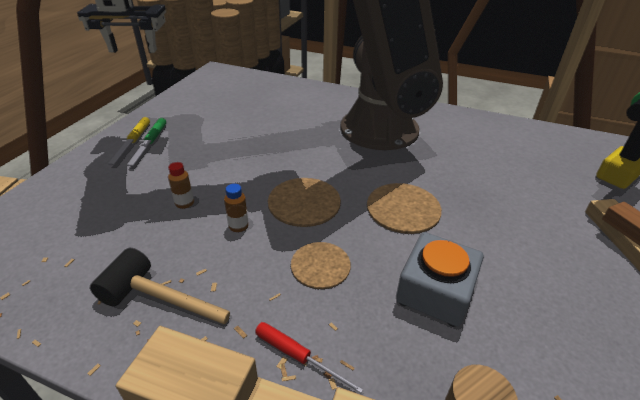

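The top view shows red cap at (462,170), blue cap at (391,160) and orange pad at (191,150). There are three mat-like discs at (297,152), (342,222) and (245,251). The one at (297,152) is visibly the smallest (about 51 px across against 73), so it should be the mat. I'll measure it and check in a crop.

```bash
python3 - <<'E'
from h import *
def L(f): return dict(np.load(f'pics/{f}.npz'))
a=L('top1');b=L('scene1')
def blob(c,h0,h1,box,smin=150,vmin=50):
    x0,y0,x1,y1=box
    hsv=cv2.cvtColor(c['frame'],cv2.COLOR_RGB2HSV)
    m=((hsv[...,0]>=h0)&(hsv[...,0]<=h1)&(hsv[...,1]>smin)&(hsv[...,2]>vmin)).astype(np.uint8)
    k=np.zeros_like(m);k[y0:y1,x0:x1]=1;m*=k
    n,l,s,ce=cv2.connectedComponentsWithStats(m);i=1+np.argmax(s[1:,4]);return ce[i],s[i]
items={'red':(0,5,(440,155,480,190),(160,155,195,178),.106,200,90),'blue':(105,130,(370,145,410,180),(220,180,250,200),.106,150,60),
'pad':(6,15,(160,120,225,185),(410,235,480,285),.100,200,150),'mat':(8,25,(260,120,330,185),(285,235,360,295),.006,60,80)}
for n,(h0,h1,bt,bs,z,sm,vm) in items.items():
    for c in(a,b):
        ce,s=blob(c,h0,h1,bt if c is a else bs,sm,vm)
        p=ray(c,*ce,z); print(n,ce.round(1),s.tolist(),p.round(4),round(np.hypot(p[0],p[1]),3),'widths mm',(1000*np.linalg.norm(ray(c,s[0],ce[1],z)-ray(c,s[0]+s[2],ce[1],z))).round())
for ctr in((342,222),(245,251)):
    print(ray(a,*ctr,.006).round(3), 'diam', np.linalg.norm(ray(a,ctr[0]-36.5,ctr[1],.006)-ray(a,ctr[0]+36.5,ctr[1],.006)).round(3))
cr=a['frame'][100:300,140:500,::-1];cv2.imwrite('pics/crop1.png',cv2.resize(cr,None,fx=2.2,fy=2.2,interpolation=cv2.INTER_CUBIC))
E
```

```text
red [464.  168.8] [458, 163, 13, 14, 137] [ 0.5086 -0.3325  0.106 ] 0.608 widths mm 28.0
red [175.1 166.1] [169, 163, 13, 7, 46] [ 0.5099 -0.3327  0.106 ] 0.609 widths mm 28.0
blue [391.1 159.4] [384, 153, 15, 14, 168] [ 0.5278 -0.1762  0.106 ] 0.556 widths mm 32.0
blue [233.2 190.6] [226, 184, 15, 15, 188] [ 0.5366 -0.1718  0.106 ] 0.563 widths mm 30.0
pad [201.9 140.3] [190, 132, 19, 25, 40] [0.568  0.2314 0.1   ] 0.613 widths mm 41.0
pad [447.1 254.1] [423, 241, 46, 32, 831] [0.5438 0.2598 0.1   ] 0.603 widths mm 81.0
mat [296.5 152.2] [272, 128, 50, 49, 1934] [0.5671 0.032  0.006 ] 0.568 widths mm 120.0
mat [320.3 264.5] [291, 242, 60, 46, 2161] [0.5716 0.0338 0.006 ] 0.573 widths mm 120.0
[ 0.4   -0.077  0.006] diam 0.172
[0.332 0.148 0.006] diam 0.169
```

View pics/crop1.png

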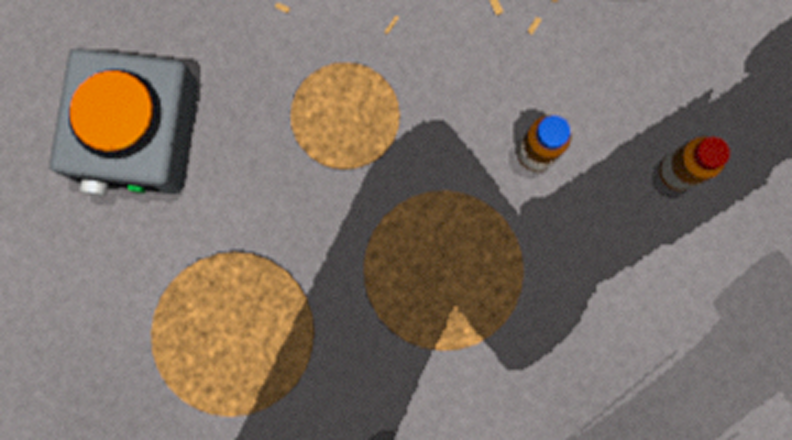

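The crop confirms it: the disc at top-image (297,152) measures 120 mm across, while the other two are about 170 mm. The mat is at about (0.569, 0.033) and the red bottle at about (0.509, -0.333), where both cameras agree. The pad is at about (0.544, 0.26). Next I go above the red bottle.

{"op": "carry_out", "data": {"commands": [0.6,0.68,0,0,-1,0.6,0.68,0,0,-1,0.6,0.68,0,0,-1,0.6,0.68,0,0,-1,0.6,0.68,0,0,-1,0.6,0.68,0,0,-1,0.6,0.68,0,0,-1,0.6,0.68,0,0,-1], "grip_force": 45}}

```text
time_s: 0.9
tcp_pos: [0.4435, -0.4076, 0.2483]
eef_rot: [180.0, -0.0, -158.2]
contact_force: [0.3, 0.1, -0.7]
gripper_width: 0.0878
```

{"op": "carry_out", "data": {"commands": [0.55,0.63,0,0,-1,0.55,0.63,0,0,-1,0.55,0.63,0,0,-1,0,0,0,0,-1,0,0,0,0,-1,0,0,0,0,-1]}}

```text
time_s: 1.5
tcp_pos: [0.5084, -0.3337, 0.2483]
eef_rot: [180.0, -0.0, -158.2]
contact_force: [-0.9, 0.3, -0.3]
gripper_width: 0.0877
```

```bash
cat >> h.py <<'E'
from scipy.spatial.transform import Rotation as Ro
def wsnap(fn):
    s=telemetry.get_state(); c=cams.capture('wrist'); cv2.imwrite(f'pics/{fn}.png', c['frame'][...,::-1])
    T=np.eye(4);T[:3,:3]=Ro.from_euler('xyz',s['eef_rot'],degrees=True).as_matrix();T[:3,3]=s['tcp_pos']
    c['camera_from_world']=np.linalg.inv(T@c['mount']); np.savez(f'pics/{fn}.npz',**c); return s,c
E
python3 - <<'E'
from h import *
s,c=wsnap('w1');print(s['time_s'],s['tcp_pos'],s['eef_rot'],s['contact_force'],s['gripper_width']);print(c['mount'].round(3))
for p in([.509,-.333,.106],[.509,-.333,0]):
    q=c['camera_matrix']@(c['camera_from_world']@[*p,1])[:3];print(q[:2]/q[2])
a=dict(np.load('pics/top1.npz'));h=cv2.cvtColor(a['frame'],cv2.COLOR_RGB2HSV)
m=((h[...,0]>5)&(h[...,0]<20)&(h[...,1]>200)).astype(np.uint8);m[:,:160]=0;m[:,230:]=0;m[:115]=0;m[190:]=0
n,l,st,ce=cv2.connectedComponentsWithStats(m);i=1+np.argmax(st[1:,4]);print('pad',ce[i],st[i],ray(a,*ce[i],.1))
E
```

```text
1.5 [ 0.50840198 -0.33367314  0.24828144] [ 1.79977719e+02 -2.94097322e-02 -1.58193147e+02] [-0.8787005   0.34338738 -0.31121548] 0.08773923431691123
[[-0.001 -0.966 -0.257  0.068]
 [ 1.    -0.001 -0.002 -0.   ]
 [ 0.001 -0.257  0.966 -0.136]
 [ 0.     0.     0.     1.   ]]
[320.02756861 192.23775935]
[319.85297598 174.16092757]
pad [190.35418583 150.0699172 ] [ 172  132   38   37 1087] [0.54626674 0.25510027 0.1       ]
```

View pics/w1.png

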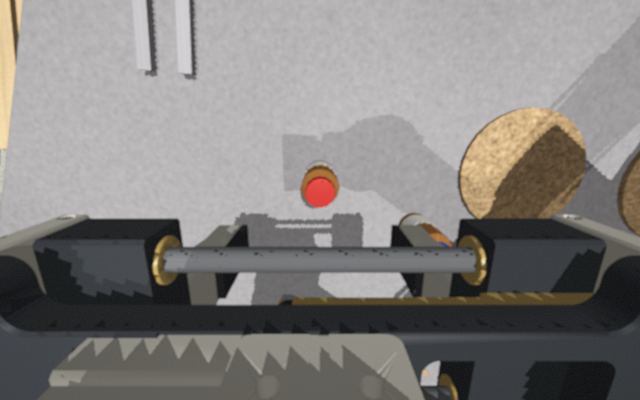

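The wrist view shows the red cap at (319,191). My estimate predicted (320,192), so it is confirmed. Pad at about (0.545, 0.257). Descend and grasp at 66 mm on the body.

{"op": "carry_out", "data": {"commands": [0,0,-0.8,0,-1,0,0,-0.8,0,-1,0,0,-0.8,0,-1,0,0,-0.8,0,-1,0,0,-0.6,0,-1,0,0,-0.48,0,-1,0,0,-0.2,0,-1,0,0,0,0,-1]}}

```text
time_s: 2.35
tcp_pos: [0.5078, -0.3339, 0.0684]
eef_rot: [179.9, -0.1, -158.2]
contact_force: [0.4, 0.2, 1.4]
gripper_width: 0.0875
```

{"op": "carry_out", "data": {"commands": [0,0,0,0,-1,0,0,0,0,1,0,0,0,0,1,0,0,0,0,1,0,0,0,0,1,0,0,0,0,1,0,0,0,0,1,0,0,0,0,1]}}

```text
time_s: 3.15
tcp_pos: [0.5089, -0.3334, 0.0694]
eef_rot: [180.0, 0.0, -158.2]
contact_force: [-0.4, 0.3, 0.3]
gripper_width: 0.0432
```

{"op": "carry_out", "data": {"commands": [0,0,0,0,1,0,0,0,0,1,0,0,0,0,1]}}

```text
time_s: 3.45
tcp_pos: [0.5088, -0.3334, 0.0694]
eef_rot: [180.0, -0.0, -158.2]
contact_force: [-0.4, 2.3, 1.7]
gripper_width: 0.0432
```

Held at 43 mm. Lift 0.16 m, then carry it 0.59 m in y.

{"op": "carry_out", "data": {"commands": [0,0,0.3,0,1,0,0,0.6,0,1,0,0,0.7,0,1,0,0,0.7,0,1,0,0,0.7,0,1,0,0,0.6,0,1,0,0,0.4,0,1,0,0,0,0,1]}}

```text
time_s: 4.25
tcp_pos: [0.5098, -0.334, 0.2326]
eef_rot: [-179.8, 0.2, -158.2]
contact_force: [-0.2, 0.4, -2.8]
gripper_width: 0.0436
```

{"op": "carry_out", "data": {"commands": [0,0.3,0,0,1,0.05,0.6,0,0,1,0.05,0.7,0,0,1,0.05,0.7,0,0,1,0.05,0.7,0,0,1,0.05,0.7,0,0,1,0.05,0.7,0,0,1,0.05,0.7,0,0,1]}}

```text
time_s: 5.05
tcp_pos: [0.5217, -0.1278, 0.2279]
eef_rot: [179.9, -0.1, -158.2]
contact_force: [0.8, -0.0, -2.3]
gripper_width: 0.0433
```

{"op": "carry_out", "data": {"commands": [0.05,0.7,0,0,1,0.05,0.7,0,0,1,0.05,0.7,0,0,1,0.05,0.7,0,0,1,0.05,0.7,0,0,1,0.05,0.7,0,0,1,0.05,0.7,0,0,1,0.05,0.7,0,0,1]}}

```text
time_s: 5.85
tcp_pos: [0.5376, 0.0958, 0.2279]
eef_rot: [180.0, -0.1, -158.2]
contact_force: [0.9, -0.4, -2.8]
gripper_width: 0.0431
```

{"op": "carry_out", "data": {"commands": [0.05,0.7,0,0,1,0.05,0.7,0,0,1,0.05,0.7,0,0,1,0,0.65,0,0,1,0,0.4,0,0,1,0,0.1,0,0,1,0,0,0,0,1,0,0,0,0,1]}}

```text
time_s: 6.65
tcp_pos: [0.5445, 0.2239, 0.229]
eef_rot: [-180.0, -0.1, -158.2]
contact_force: [0.7, -0.1, -2.0]
gripper_width: 0.0432
```

```bash
python3 - <<'E'
from h import *
s=telemetry.get_state();print(s['time_s'],s['tcp_pos'],s['contact_force'],s['gripper_width'])
c=snap('scene','s2')
cv2.imwrite('pics/s2c.png',cv2.resize(c['frame'][100:340,250:570,::-1],None,fx=2.4,fy=2.4,interpolation=cv2.INTER_CUBIC))
E
```

```text
6.65 [0.54446744 0.22385336 0.22896983] [ 0.67449094 -0.09677803 -2.04643074] 0.04318041464738874
```

View pics/s2c.png

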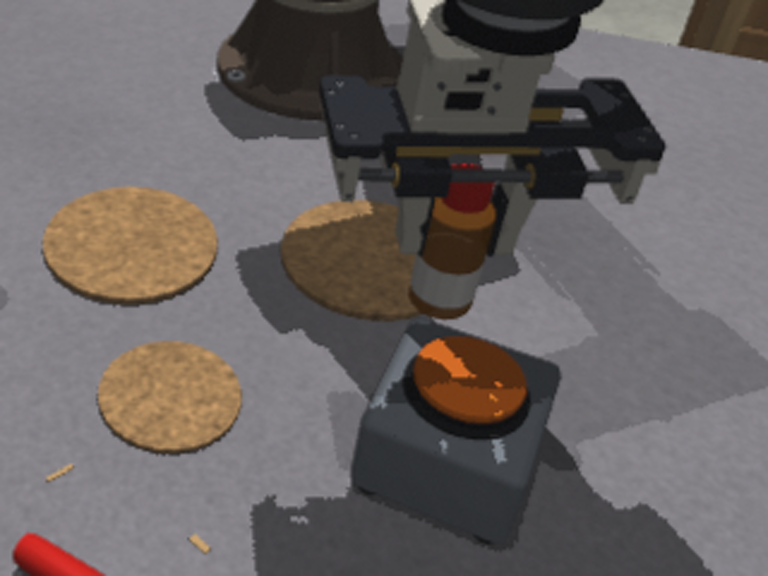

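The picture shows the bottle held above the mixer, still short of the pad in y (TCP y = 0.224). Its axis looks a little leaned in the image, so I'll compare that with a projected true vertical.

```bash
python3 - <<'E'
from h import *
b=dict(np.load('pics/s2.npz'))
def pr(p):
    q=b['camera_matrix']@(b['camera_from_world']@[*p,1])[:3];return q[:2]/q[2]
z=.229-.069
img=b['frame'][...,::-1].copy()
img=cv2.resize(img[140:260,380:500],None,fx=5,fy=5,interpolation=cv2.INTER_CUBIC)
t=lambda p:tuple(int(v) for v in (pr(p)-[380,140]+.5)*5)
x,y=.5445,.2239
dirn=np.array([-.725,-.278]);perp=np.array([.2778,-.725])/np.hypot(.2778,.725)  # silhouette sides
for s in(-1,1):
    for r_,z0,z1 in((.022,0,.08),(.016,.088,.106)):
        o=perp*s*r_; cv2.line(img,t((x+o[0],y+o[1],z+z0)),t((x+o[0],y+o[1],z+z1)),(0,255,0),1)
for r_,h in((.022,0),(.022,.08),(.016,.106)):
    pts=np.array([t((x+r_*np.cos(a),y+r_*np.sin(a),z+h)) for a in np.linspace(0,6.28,40)]);cv2.polylines(img,[pts],True,(255,255,0),1)
cv2.imwrite('pics/ov.png',img)
for zz in(.1,.099):
  for s_ in('top1','scene1'):pass
E
```

```text
(no output)
```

View pics/ov.png

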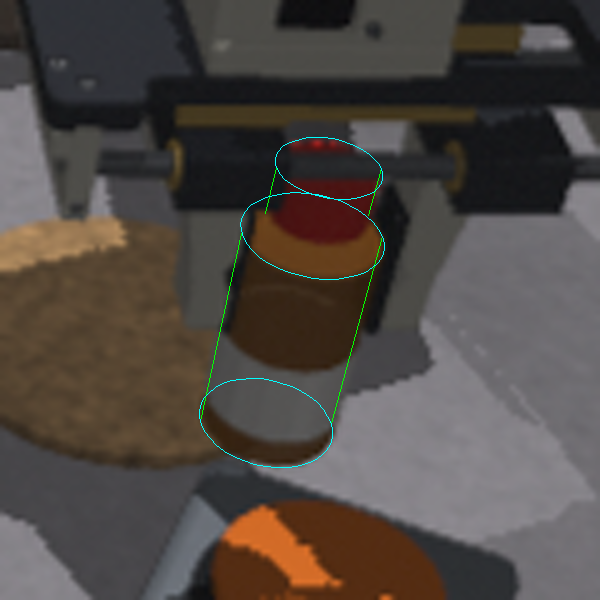

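The overlay of an upright bottle at the TCP matches the image, so it is upright and seated as expected. Centre it over the pad (dy +0.0335) and lower it to about 5 mm above.

{"op": "carry_out", "data": {"commands": [0,0.4,0,0,1,0,0.34,0,0,1,0,0.1,-0.2,0,1,0,0,-0.4,0,1,0,0,-0.4,0,1,0,0,-0.3,0,1,0,0,-0.1,0,1,0,0,0,0,1]}}

```text
time_s: 7.5
tcp_pos: [0.5446, 0.258, 0.1726]
eef_rot: [-180.0, -0.1, -158.2]
contact_force: [-0.1, 1.1, -2.4]
gripper_width: 0.0433
```

{"op": "carry_out", "data": {"commands": [0,0,-0.05,0,1,0,0,-0.05,0,1,0,0,-0.05,0,1,0,0,-0.05,0,1,0,0,0,0,1,0,0,0,0,1]}}

```text
time_s: 8.1
tcp_pos: [0.5452, 0.2585, 0.1661]
eef_rot: [180.0, 0.1, -158.2]
contact_force: [0.2, 0.1, 3.1]
gripper_width: 0.0432
```

Contact at TCP z ≈ 0.169, and the spring force fits about 3 mm of travel (5.3 N). Another 7 mm brings it to the stop, in small steps.

{"op": "carry_out", "data": {"commands": [0,0,-0.05,0,1,0,0,-0.05,0,1,0,0,-0.05,0,1,0,0,0,0,1]}}

```text
time_s: 8.5
tcp_pos: [0.5453, 0.2585, 0.16]
eef_rot: [180.0, 0.1, -158.2]
contact_force: [-2.2, -0.6, 8.3]
gripper_width: 0.0434
```

{"op": "carry_out", "data": {"commands": [0,0,-0.025,0,1,0,0,0,0,1,0,0,-0.025,0,1,0,0,0,0,1]}}

```text
time_s: 8.9
tcp_pos: [0.5455, 0.2586, 0.1592]
eef_rot: [180.0, 0.1, -158.1]
contact_force: [-4.3, 0.1, 14.7]
gripper_width: 0.0432
```

The total is 17 N, above the 11 N full-travel force, and z has stopped following the command, so the pad is on its stop. Hold for 1.6 s.

{"op": "carry_out", "data": {"commands": [0,0,0,0,1,0,0,0,0,1,0,0,0,0,1,0,0,0,0,1,0,0,0,0,1,0,0,0,0,1,0,0,0,0,1,0,0,0,0,1]}}

```text
time_s: 9.7
tcp_pos: [0.5455, 0.2586, 0.1592]
eef_rot: [180.0, 0.1, -158.1]
contact_force: [-4.2, -0.1, 13.7]
gripper_width: 0.0433
```

```bash
python3 - <<'E'
from h import *
c=snap('scene','s3')
cv2.imwrite('pics/s3c.png',cv2.resize(c['frame'][150:330,370:510,::-1],None,fx=3.3,fy=3.3,interpolation=cv2.INTER_CUBIC))
E
```

```text
(no output)
```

View pics/s3c.png

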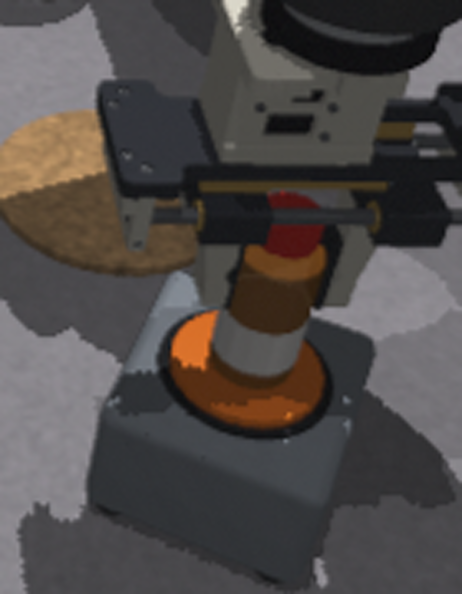

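{"op": "carry_out", "data": {"commands": [0,0,0,0,1,0,0,0,0,1,0,0,0,0,1,0,0,0,0,1,0,0,0,0,1,0,0,0,0,1,0,0,0,0,1,0,0,0,0,1]}}

```text
time_s: 10.55
tcp_pos: [0.5454, 0.2586, 0.1592]
eef_rot: [180.0, 0.1, -158.1]
contact_force: [-4.1, -0.4, 14.3]
gripper_width: 0.0435
```

The bottle stands upright in the middle of the pad, which is down close to the housing top. It has been held there for 1.6 s. Now lift 0.052 m and move to the mat (dx +0.024, dy -0.226).

{"op": "carry_out", "data": {"commands": [0,0,0.1,0,1,0,0,0.2,0,1,0,0,0.4,0,1,0,0,0.4,0,1,0,0,0.2,0,1,0,-0.3,0,0,1,0.1,-0.6,0,0,1,0.1,-0.7,0,0,1]}}

```text
time_s: 11.35
tcp_pos: [0.552, 0.1931, 0.208]
eef_rot: [-180.0, -0.1, -158.1]
contact_force: [-0.4, 0.0, -1.9]
gripper_width: 0.043
```

{"op": "carry_out", "data": {"commands": [0.1,-0.7,0,0,1,0.1,-0.7,0,0,1,0.1,-0.7,0,0,1,0.1,-0.7,0,0,1,0,-0.6,0,0,1,0,-0.5,0,0,1,0,-0.14,0,0,1,0,0,0,0,1]}}

```text
time_s: 12.15
tcp_pos: [0.5681, 0.0314, 0.2085]
eef_rot: [180.0, -0.1, -158.3]
contact_force: [0.4, -0.2, -2.3]
gripper_width: 0.0433
```

```bash
python3 - <<'E'
from h import *
s,c=wsnap('w2');print(s['time_s'],s['tcp_pos'],s['contact_force'],s['gripper_width'])
h=cv2.cvtColor(c['frame'],cv2.COLOR_RGB2HSV)
cc=snap('scene','s4');img=cc['frame'][...,::-1].copy()
def pr(p):
    q=cc['camera_matrix']@(cc['camera_from_world']@[*p,1])[:3];return q[:2]/q[2]
x0,y0=270,130
img=cv2.resize(img[y0:y0+180,x0:x0+180],None,fx=3.3,fy=3.3,interpolation=cv2.INTER_CUBIC)
x,y,z=s['tcp_pos'];z-=.069
for X,Y,r_,h in((x,y,.022,z),(x,y,.022,z+.08),(x,y,.016,z+.106),(.569,.033,.06,.006),(x,y,.022,.006)):
    pts=np.array([(pr((X+r_*np.cos(a),Y+r_*np.sin(a),h))-[x0,y0]+.5)*3.3 for a in np.linspace(0,6.28,40)]).astype(int);cv2.polylines(img,[pts],True,(255,255,0),1)
cv2.imwrite('pics/ov2.png',img)
E
```

```text
12.15 [0.56812564 0.03140663 0.2084631 ] [ 0.38494741 -0.22151319 -2.31928222] 0.0432702409568747
```

View pics/ov2.png

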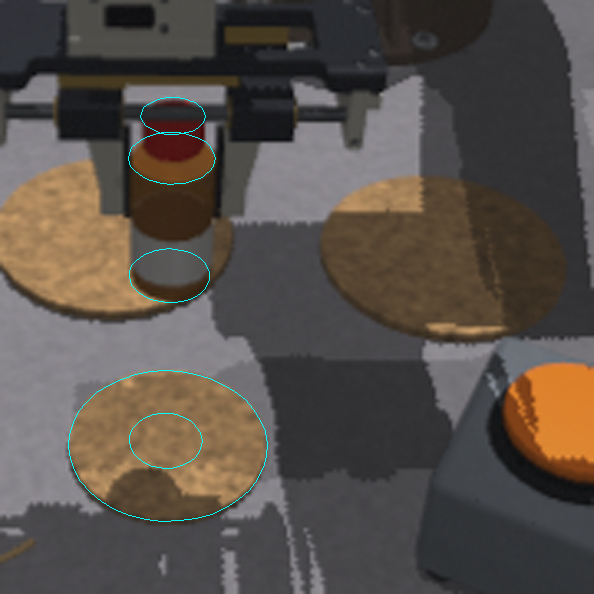

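The overlay shows the bottle upright over the centre of the small mat, and the mat outline fits. Lower 0.124 m, then finish in small steps.

{"op": "carry_out", "data": {"commands": [0,0,-0.4,0,1,0,0,-0.6,0,1,0,0,-0.6,0,1,0,0,-0.6,0,1,0,0,-0.5,0,1,0,0,-0.3,0,1,0,0,-0.1,0,1,0,0,0,0,1]}}

```text
time_s: 13.05
tcp_pos: [0.5689, 0.033, 0.0852]
eef_rot: [-180.0, -0.0, -158.1]
contact_force: [0.1, -0.3, -1.8]
gripper_width: 0.0434
```

{"op": "carry_out", "data": {"commands": [0,0,-0.05,0,1,0,0,-0.05,0,1,0,0,-0.04,0,1,0,0,-0.03,0,1,0,0,0,0,1,0,0,0,0,1]}}

```text
time_s: 13.65
tcp_pos: [0.5689, 0.0325, 0.0787]
eef_rot: [-180.0, 0.0, -158.2]
contact_force: [-0.2, 0.5, -1.9]
gripper_width: 0.0433
```

{"op": "carry_out", "data": {"commands": [0,0,-0.03,0,1,0,0,-0.03,0,1,0,0,0,0,1]}}

```text
time_s: 13.95
tcp_pos: [0.5687, 0.0326, 0.0759]
eef_rot: [180.0, -0.0, -158.2]
contact_force: [-0.1, 0.0, -1.7]
gripper_width: 0.0433
```

{"op": "carry_out", "data": {"commands": [0,0,-0.025,0,1,0,0,0,0,1,0,0,0,0,1]}}

```text
time_s: 14.25
tcp_pos: [0.569, 0.0326, 0.0754]
eef_rot: [-180.0, 0.0, -158.2]
contact_force: [0.2, -0.1, 0.1]
gripper_width: 0.0434
```

The force has gone from -2 N to 0, so the mat now carries the bottle's weight. One last nudge, then open slowly with the grip reduced.

{"op": "carry_out", "data": {"commands": [0,0,-0.01,0,1,0,0,0,0,1]}}

```text
time_s: 14.45
tcp_pos: [0.5691, 0.0327, 0.0753]
eef_rot: [-180.0, 0.0, -158.2]
contact_force: [-2.6, 0.2, 4.0]
gripper_width: 0.0431
```

{"op": "carry_out", "data": {"commands": [0,0,0,0,-0.1,0,0,0,0,-0.3,0,0,0,0,-0.6,0,0,0,0,-1,0,0,0,0,-1,0,0,0,0,-1,0,0,0,0,-1,0,0,0,0,-1]}}

```text
time_s: 15.25
tcp_pos: [0.5688, 0.0326, 0.0748]
eef_rot: [180.0, -0.0, -158.2]
contact_force: [0.8, -0.8, 0.0]
gripper_width: 0.0874
```

{"op": "carry_out", "data": {"commands": [0,0,0,0,-1,0,0,0.2,0,-1,0,0,0.4,0,-1,0,0,0.6,0,-1,0,0,0.8,0,-1,0,0,0.8,0,-1,0,0,0.8,0,-1,0,0,0.5,0,-1]}}

```text
time_s: 16.05
tcp_pos: [0.5695, 0.0326, 0.2423]
eef_rot: [-180.0, 0.2, -158.2]
contact_force: [-0.1, -0.9, -0.8]
gripper_width: 0.0879
```

{"op": "carry_out", "data": {"commands": [-0.5,0,0,0,-1,-0.5,0,0,0,-1,-0.5,0,0,0,-1,0,0,0,0,-1,0,0,0,0,-1]}}

```text
time_s: 16.55
tcp_pos: [0.509, 0.0327, 0.2398]
eef_rot: [-180.0, 0.1, -158.2]
contact_force: [0.2, -0.5, -0.1]
gripper_width: 0.0876
```

```bash
python3 - <<'E'
from h import *
s=telemetry.get_state();print(s['time_s'],s['tcp_pos'],s['contact_force'],s['gripper_width'])
cc=snap('scene','s5');img=cc['frame'][...,::-1].copy()
def pr(p):
    q=cc['camera_matrix']@(cc['camera_from_world']@[*p,1])[:3];return q[:2]/q[2]
x0,y0=150,130;f=2.2
img=cv2.resize(img[y0:y0+190,x0:x0+350],None,fx=f,fy=f,interpolation=cv2.INTER_CUBIC)
x,y,z=.569,.0326,.006
for X,Y,r_,h in((x,y,.022,z),(x,y,.022,z+.08),(x,y,.016,z+.106)):
    pts=np.array([(pr((X+r_*np.cos(a),Y+r_*np.sin(a),h))-[x0,y0]+.5)*f for a in np.linspace(0,6.28,40)]).astype(int);cv2.polylines(img,[pts],True,(255,255,0),1)
cv2.imwrite('pics/ov3.png',img)
b=dict(np.load('pics/scene1.npz'))
d=np.abs(b['frame'][182:230,224:250].astype(int)-cc['frame'][182:230,224:250]).mean();print('blue diff',d)
E
```

```text
16.55 [0.50896159 0.03265062 0.23975677] [ 0.24976733 -0.54115808 -0.1350316 ] 0.08760017199359985
blue diff 17.377403846153847
```

View pics/ov3.png

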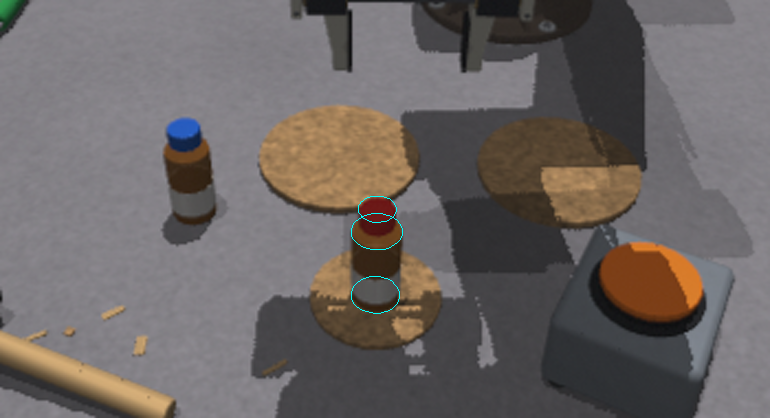

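The red bottle stands upright on the small mat with the gripper clear. The blue cap is at full-frame (233,189), against (233,190) before, so it hasn't moved and the pixel difference is lighting.

```bash
python3 -c "
from plant import r
print(r.close_job())"
```

```text
the job is handed in; nothing more can be done
None
```

The job is done and handed in after about 16.6 s of robot time, within the 50 s limit.

- **Pressing:** I gripped the red-capped bottle on its body and pressed it onto the middle of the orange pad for 1.6 s. The force on the pad was about 16–17 N, above the 11 N needed for full travel. The tool sank about 10 mm from first contact and then stopped, so the pad was on its hard stop.
- **Placing:** I set the bottle down on the 120 mm mat, the smallest of the three discs. I let go only once the mat carried its weight, then moved the gripper clear.
- **Last checks:** In the last picture the bottle stands upright at the centre of the mat and the pad appears to be back up. The blue cap is at the same pixel as before, within 1 px.
- **Disagreements:**
    - The two cameras differed by about 5 mm on the pad centre, so I used the mean. They also differed by about 9 mm on the blue bottle, which I never approached.
    - A before/after pixel comparison of the blue bottle showed a difference (17 levels), which I put down to the arm's shadow having moved.

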